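# Sort the cut stones into the specimen trays

### The job

Sort the five loose cut stones (two drill cores, two sawn slabs and one disc) into the white trays, each into the tray whose ledge carries a specimen of the same kind. Set them down gently on the tray floor, cores standing upright, slabs and disc lying flat, nothing on top of anything else, and leave the two rough stones where they are.

Things in the scene. Friction and masses are not known exactly. Their poses are not given: they have to be found in the camera images.
- core_a: Grey stone drill core: a plain cylinder 32 mm in diameter and 55 mm high, standing upright on the table, 0.12 kg (mass varies by up to a third). Origin: centre of its underside; z is the cylinder's axis, up. One of two alike.
- core_b: Grey stone drill core: a plain cylinder 32 mm in diameter and 55 mm high, standing upright on the table, 0.12 kg (mass varies by up to a third). Origin: centre of its underside; z is the cylinder's axis, up. One of two alike.
- slab_a: Grey sawn stone slab: a flat block 60 (its x) x 40 (its y) x 18 mm (z), lying flat on the table at any yaw, 0.12 kg (mass varies by up to a third). Origin: centre of its underside. One of two alike.
- slab_b: Grey sawn stone slab: a flat block 60 (its x) x 40 (its y) x 18 mm (z), lying flat on the table at any yaw, 0.12 kg (mass varies by up to a third). Origin: centre of its underside. One of two alike.
- disc: Grey stone disc: a flat cylinder 54 mm in diameter and 16 mm thick, lying flat on the table, 0.10 kg (mass varies by up to a third). Origin: centre of its underside; z is its axis, up.
- core_tray: Fixed white tray with a short upright piece of core, 32 mm across glued on its ledge (top 60 mm above the table). Outside 120 (x) x 160 (y) x 25 mm, walls and floor 5 mm thick, open inside 110 x 150 mm. Origin: centre of the underside; z up; +x away from the robot within 0.08 rad. The solid ledge, 25 mm high, lies beyond the tray from x = 60 to 112 mm, specimen midway.
- slab_tray: Fixed white tray with a rectangular slab, 60 x 40 mm glued on its ledge (top 43 mm above the table). Outside 120 (x) x 160 (y) x 25 mm, walls and floor 5 mm thick, open inside 110 x 150 mm. Origin: centre of the underside; z up; +x away from the robot within 0.08 rad. The solid ledge, 25 mm high, lies beyond the tray from x = 60 to 112 mm, specimen midway.
- disc_tray: Fixed white tray with a stone disc (54 mm across) glued on its ledge (top 41 mm above the table). Outside 120 (x) x 160 (y) x 25 mm, walls and floor 5 mm thick, open inside 110 x 150 mm. Origin: centre of the underside; z up; +x away from the robot within 0.08 rad. The solid ledge, 25 mm high, lies beyond the tray from x = 60 to 112 mm, specimen midway.
- rough_a: Rough lump of broken grey-brown stone, about 62 x 52 x 40 mm, flat underneath, loose among the cut stones. Not to be moved. Origin: centre of its underside.
- rough_b: Rough lump of broken reddish-brown stone, about 56 x 58 x 36 mm, flat underneath, loose among the cut stones. Not to be moved. Origin: centre of its underside.
Things that resemble listed ones, but are neither listed nor needed, are in the scene too. Leave any orange look-alike of the core_b alone.

How it is judged:
By the outcome, as a careful person would: the job done as asked, in the order asked, and still so for the second after the job is handed in, with the robot touching nothing.
It also fails if it takes over 112 s, if anything falls off the work surface, if the arm or the gripper's body presses on something with over 40 N, if the wrist force passes 120 N, or if a joint passes its speed limit or range.

### The arm

A 6-joint arm with a two-finger parallel gripper is mounted at the origin on the work surface. World frame = base frame: x ahead of the robot, y to its left, z up, the work surface at z = 0. Lengths are in mm, angles in degrees, forces in N, time in s.
With the tool pointing down it reaches from about 350 to 850 mm from the base axis. Payload 8.1 kg.
Tool frame: the origin (TCP) lies midway between the tips of the shut fingers; the grasp point (between the pads) lies 19 mm behind it; z points along the fingers, y is the line along which they close (so a half turn about z gives the same grasp; the last joint's range is limited). The gripper opens to 85 mm and grips with 20 to 120 N. Pads are 22 mm wide; open, the fingers measure 114 mm over their backs; the gripper's body (76 mm by 85 mm) begins 54 mm behind the grasp point. The pads swing forward as they close: fully open they stand 13 mm farther back than shut.
Start: joints at [59.794, 7.471, 85.268, -0, 87.261, -4.893], TCP at [256.52, 542.404, 231.292] pointing down, gripper open.
Joint ranges: [-169.43, 169.43], [-51.17, 129.36], [1.28, 143.12], [-76.62, 256.62], [0, 156.53], [-152.29, 152.29]. Speed limits (degrees/s): [136.94, 136.94, 159.86, 180, 180, 180].

### API

Orientations are given as [roll, pitch, yaw] about the fixed x, y, z axes, in that order (R = Rz(yaw) Ry(pitch) Rx(roll)).
In Python, from bench import r, optics, workorder gives the robot as it stands.
- The arm moves only by the tool move_tool, called after "Emit:" by a JSON object that holds its "name" and its "arguments". Schema: {"type":"object","properties":{"increments":{"type":"array","items":{"type":"object","properties":{"rot":{"type":"array","items":{"type":"number"},"minItems":3,"maxItems":3},"d":{"type":"array","items":{"type":"number"},"minItems":3,"maxItems":3},"jaw":{"type":"number"}},"additionalProperties":false,"required":["jaw"]},"minItems":1,"maxItems":8},"grip_force":{"type":"number"},"only":{"type":"string"},"quiet":{"type":"boolean"},"lines":{"type":"string"}},"required":["increments"],"additionalProperties":false}. increments is a list of rows, 1 to 8 of them, each an object with the fields rot (a list: a rotation vector rx, ry, rz in units of 4 degrees), d (a list: dx, dy, dz in units of 25 mm), jaw (the finger opening in mm); a field left out counts as zero (the opening has to be given); each row is the pose to reach, as a shift and turn from the pose commanded when the call began, along the tool's axes at that moment; what a row does not reach only later rows make up. A row lasts 1/8 s, in which the tool goes at most 62.5 mm and 10.7 degrees, less where a joint would pass 70% of its speed; a pose out of reach is approached as far as the arm can. The fingers move at their own pace and stop on an object; grip_force is the grip in N (left out, the last holds). Time passes only in rows, so rows that do not move let the fingers close. The tool returns the time, the measured TCP pose, the force, the opening and the grip force at its end. only (a regular expression) keeps the lines of the reply that match it, lines (a string "A,B") keeps lines A to B, and quiet returns only ok. Input that does not fit is refused with a message, and nothing moves.
- r.sense(): the state, without advancing time (a new reading comes with each control period).
- optics.snapshot(name): name is "scene" or "top"; returns a dict with "pixels" (384x512x3 uint8, blue, green, red), "fx", "fy", "cx", "cy" (pixels), "D" ([k1, k2, p1, p2, k3] as OpenCV has them; the pictures are not rectified), "pose" (4x4, takes a point from camera to world coordinates). Camera axes: x right, y up, looking along -z (the intrinsics and any distortion apply to the point x, -y, -z); pixel columns grow to the right and rows downward; lengths in mm; the calibration is good to about 2 mm. A picture is of the moment at which its call begins. There is no depth.
- workorder.hand_in(): hands the job in; it is judged then, once.
The state is a dict: "time": time; "joint_pos": joint angles; "qd": joint speeds; "joint_efforts": joint torques, N m; "tool_pos": TCP position; "tcp_rot": TCP orientation; "ft_force": force on the tool from outside, world axes, zero at the start; "wrist_torque": the same for the moment, N m; "finger_gap": finger opening in mm; "grip_force": force on a finger pad.
Only numpy, scipy, OpenCV 4.12 (cv2) and the standard library are available. Lean on these libraries where they do the work, as an engineer would, in place of code of your own. Each camera call takes 0.05 s, during which the arm holds its last target. There are 200 camera calls.

## Working session

There is one attempt and no reset: what is moved stays moved. The work goes in short steps, Python scripts to look and compute and a tool call to move; the robot and the scene stay as the last step left them, time stands still between calls to the robot, and variables do not carry over. Pictures are saved under pics/ and viewed, at most 14 in all, crops included, and the job is handed in when it is done.

```bash
ls; mkdir -p pics; cat > h.py <<'E'
import numpy as np, cv2
from bench import r, optics, workorder
def snap(n,f):
    s=optics.snapshot(n); cv2.imwrite('pics/'+f,s['pixels']); np.save('pics/'+n+'.npy',s,allow_pickle=True); return s
def load(n): return np.load('pics/'+n+'.npy',allow_pickle=True).item()
def ray(s,uv):
    K=np.array([[s['fx'],0,s['cx']],[0,s['fy'],s['cy']],[0,0,1.]])
    p=cv2.undistortPoints(np.array(uv,float).reshape(-1,1,2),K,np.array(s['D'],float)).reshape(-1,2)
    d=np.c_[p[:,0],-p[:,1],-np.ones(len(p))]@np.array(s['pose'])[:3,:3].T
    return np.array(s['pose'])[:3,3],d
def plane(s,uv,z):
    o,d=ray(s,uv); return o+d*((z-o[2])/d[:,2])[:,None]
def tri(s1,a,s2,b):
    o1,d1=ray(s1,a);o2,d2=ray(s2,b);out=[]
    for x,y in zip(d1,d2):
        t=np.linalg.lstsq(np.c_[x,-y],o2-o1,rcond=None)[0]
        p,q=o1+t[0]*x,o2+t[1]*y; out.append([*(p+q)/2,np.linalg.norm(p-q)])
    return np.array(out)
E
python3 - <<'E'
from h import *
for n in('scene','top'):
    s=snap(n,n+'0.png'); print(n,s['fx'],s['D'],np.round(s['pose'],3).tolist())
print(r.sense())
E
```

```text
pics
scene 353.80600551601384 [-0.07474054  0.          0.          0.          0.        ] [[-0.115, -0.708, 0.697, 1033.262], [0.993, -0.083, 0.08, 52.736], [0.001, 0.702, 0.713, 580.968], [0.0, 0.0, 0.0, 1.0]]
top 468.73772840382145 [-0.02243297  0.          0.          0.          0.        ] [[-0.008, 0.996, -0.094, 379.575], [-1.0, -0.009, -0.007, -7.173], [-0.008, 0.094, 0.996, 1354.995], [0.0, 0.0, 0.0, 1.0]]
{'time': 0.1, 'joint_pos': array([ 5.97938697e+01,  7.50993577e+00,  8.53248470e+01, -1.26031030e-03,
        8.72625238e+01, -4.89324743e+00]), 'qd': array([ 0.10484977, -0.07433075, -0.14464989,  0.01921069,  0.04049665,
       -0.06708496]), 'joint_efforts': array([ 8.80871830e-04, -5.70956826e+01, -5.01940334e+01, -3.11287922e-04,
        8.38223496e-03,  8.34101206e-05]), 'tool_pos': array([256.26656898, 541.95229643, 230.3408333 ]), 'tcp_rot': array([-1.79902941e+02, -7.04601622e-03,  1.54687172e+02]), 'ft_force': array([0.03071619, 0.54549545, 0.10294057]), 'wrist_torque': array([-0.02318759, -0.02031123,  0.0074204 ]), 'grip_force': 0.0, 'finger_gap': 85.05346383083746}
```

View pics/top0.png

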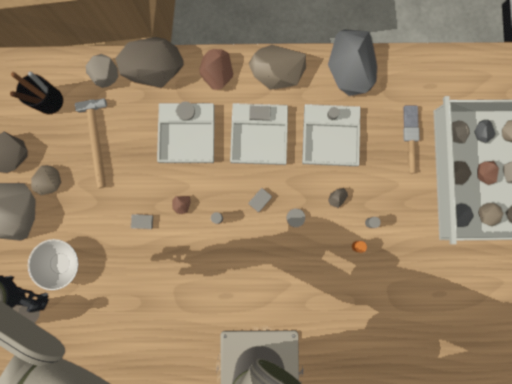

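View pics/scene0.png

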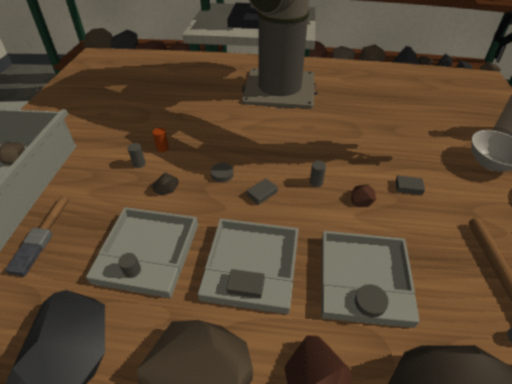

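The top view shows the disc tray at (186,133), slab tray (259,134) and core tray (331,135). The slabs are at (142,221) and (261,200), the cores at (217,217) and (373,222), and the disc at (296,216). The rough stones are at (181,204) and (338,197), with the orange look-alike at (360,246). The scene view shows the same row mirrored. Next I'll segment the grey stones.

```bash
cat > seg.py <<'E'
from h import *
def seg(s,box,satmax,k=4):
    x0,y0,x1,y1=box; im=s['pixels'][y0:y1,x0:x1]
    im=cv2.resize(im,None,fx=k,fy=k,interpolation=cv2.INTER_CUBIC)
    b=im.astype(int); m=((b[...,2]-b[...,0]<satmax)).astype('uint8')
    cs=cv2.findContours(m,cv2.RETR_EXTERNAL,cv2.CHAIN_APPROX_NONE)[0]
    return im,[c for c in cs if cv2.contourArea(c)>25*k*k]
def full(c,box,k=4): return (np.asarray(c,float).reshape(-1,2)+.5)/k-.5+np.array(box[:2])
E
python3 - <<'E'
from seg import *
for n,box,k in(('top',(120,185,400,260),2),('scene',(110,120,440,220),2)):
    s=load(n); im,cs=seg(s,box,22,4)
    cv2.drawContours(im,cs,-1,(0,255,255),1)
    cv2.imwrite('pics/seg_%s.png'%n,cv2.resize(im,(800,int(800*im.shape[0]/im.shape[1]))))
    for c in cs:
        p=full(c,box); print(n,p.mean(0).round(1),p.min(0),p.max(0),'minrect',[np.round(v,1) for v in cv2.minAreaRect(p.astype('float32'))])
t=cv2.imread('pics/seg_top.png');q=cv2.imread('pics/seg_scene.png');cv2.imwrite('pics/seg.png',np.vstack([t,q]))
E
```

```text
top [372.5 222.1] [365.625 217.125] [379.125 226.625] minrect [array([372.4, 221.9]), array([ 9.5, 13.5]), np.float64(90.0)]
top [141.8 221.2] [131.375 214.875] [152.125 227.625] minrect [array([141.8, 221.1]), array([20.5, 12.5]), np.float64(2.9)]
top [216.7 217.6] [211.375 212.875] [221.875 222.375] minrect [array([216.6, 217.6]), array([ 9.5, 10.5]), np.float64(90.0)]
top [295.6 217.5] [287.125 209.125] [304.125 225.875] minrect [array([295.6, 217.5]), array([16.8, 17. ]), np.float64(90.0)]
top [340.8 196.8] [337.125 188.875] [346.375 205.625] minrect [array([341.8, 197.3]), array([ 8.9, 17. ]), np.float64(2.4)]
top [260.  199.8] [249.375 188.875] [270.625 210.625] minrect [array([260. , 199.6]), array([13. , 20.1]), np.float64(40.6)]
scene [156.2 216.1] [117.875 208.375] [195.875 219.375] minrect [array([156.9, 213.9]), array([11., 78.]), np.float64(90.0)]
scene [261.2 191.1] [246.125 179.125] [276.375 203.125] minrect [array([261.4, 191. ]), array([17.4, 28.9]), np.float64(56.3)]
scene [409.2 185.1] [395.375 176.125] [423.375 193.875] minrect [array([409.5, 185.2]), array([28.9, 15.8]), np.float64(6.7)]
scene [164.8 184.5] [151.875 173.875] [176.875 193.875] minrect [array([165. , 184.8]), array([18.2, 24.5]), np.float64(47.9)]
scene [221.3 171.9] [210.625 162.375] [231.875 181.125] minrect [array([221.2, 171.8]), array([18.8, 21.2]), np.float64(90.0)]
scene [317.  173.4] [309.625 160.625] [324.125 185.875] minrect [array([317. , 173.3]), array([12.5, 25.9]), np.float64(9.9)]
scene [136.1 154.8] [128.125 142.625] [144.125 166.625] minrect [array([136.1, 154.7]), array([24.6, 12.6]), np.float64(75.0)]
```

View pics/seg.png

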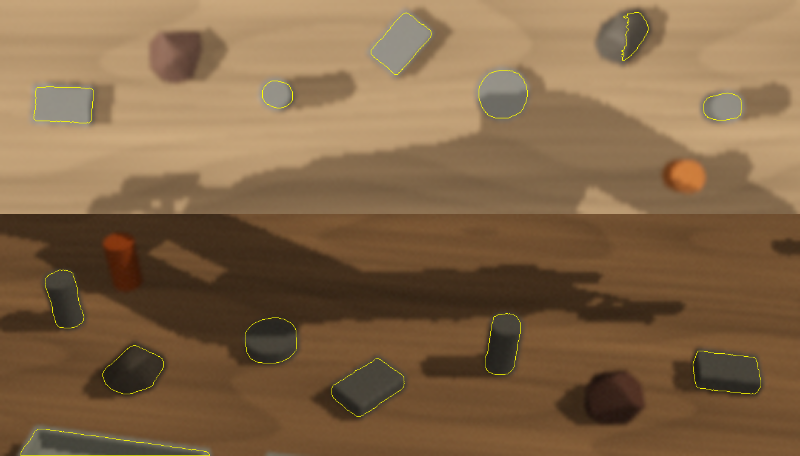

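Contours are clean, and all five stones and both rough stones are identified in both views. Next I'll triangulate the top-face centres, slab corners and tray corners.

```bash
cat > meas.py <<'E'
from seg import *
def proj(s,P):
    P=np.atleast_2d(P); T=np.linalg.inv(s['pose']); c=P@T[:3,:3].T+T[:3,3]
    K=np.array([[s['fx'],0,s['cx']],[0,s['fy'],s['cy']],[0,0,1.]])
    return cv2.projectPoints((c*[1,-1,-1]).reshape(-1,1,3),np.zeros(3),np.zeros(3),K,np.array(s['D'],float))[0].reshape(-1,2)
def topc(s,p):   # centre of a round top face from the silhouette
    m=p.mean(0); g=plane(s,[m],20)[0]; u=np.diff(proj(s,[g,g+[0,0,20]]),axis=0)[0]; u/=np.linalg.norm(u)
    v=np.array([-u[1],u[0]]); w=np.ptp(p@v); o,d=ray(s,[m]); el=-d[0,2]/np.linalg.norm(d[0])
    return u*((p@u).max()-w/2*el)+v*((p@v).max()+(p@v).min())/2
def find(s,box,near,k=22):
    im,cs=seg(s,box,k); ps=[full(c,box) for c in cs]
    return min(ps,key=lambda p:np.linalg.norm(p.mean(0)-near))
BT=(120,185,400,260);BS=(110,120,440,205)
E
python3 - <<'E'
from meas import *
T,S=load('top'),load('scene')
for n,a,b in(('coreL',(217,217),(317,173)),('coreR',(373,222),(136,155)),('disc',(296,217),(221,172))):
    p,q=find(T,BT,a),find(S,BS,b)
    ca,cb=topc(T,p),topc(S,q); print(n,ca,cb,tri(T,[ca],S,[cb]).round(1))
for n,a,b in(('slabL',(142,221),(409,185)),('slabM',(260,200),(261,191))):
    p,q=find(T,BT,a),find(S,BS,b)
    r4=cv2.minAreaRect(p.astype('float32')); P=plane(T,cv2.boxPoints(r4),18); 
    A=lambda x:cv2.approxPolyDP(cv2.convexHull(x.astype('float32')),1.3,True).reshape(-1,2)
    print(n,'c',P.mean(0).round(1),'corners',P[:,:2].round(1).tolist(),np.linalg.norm(np.diff(P[:3],axis=0),axis=1).round(1)); print(' scene poly on z=18',plane(S,A(q),18)[:,:2].round(1).tolist(),A(q).tolist()); print(' top corners px',cv2.boxPoints(r4).tolist())
for n,s,box in(('T',T,(145,95,375,175)),('S',S,(80,200,425,335))):
    im,cs=seg(s,box,22)
    for c in cs:
        p=full(c,box)
        if cv2.contourArea(p.astype('float32'))<800: continue
        a=cv2.approxPolyDP(cv2.convexHull(p.astype('float32')),2.5,True).reshape(-1,2)
        print(n,a.round(1).tolist()); print('  z25',plane(s,a,25)[:,:2].round(0).tolist())
E
```

```text
coreL [215.94998468 217.32219153] [318.36669458 164.73558816] [[425.1 117.1  53.2   3.6]]
coreR [374.66160291 221.78248021] [133.70881452 146.79297924] [[ 408.4 -323.2   51.4    3.7]]
disc [295.73894465 217.33690008] [221.10330925 169.65536897] [[ 424.3 -107.8   13.6    2.6]]
slabL c [417.1 330.7  18. ] corners [[401.0, 360.6], [436.6, 359.4], [433.2, 300.6], [397.7, 302.0]] [35.7 58.9]
 scene poly on z=18 [[403.3, 308.0], [405.1, 363.3], [435.9, 362.7], [451.7, 356.6], [453.5, 300.6], [424.4, 300.6]] [[397.125, 176.375], [420.875, 178.875], [423.375, 188.125], [422.125, 192.875], [397.375, 191.375], [395.375, 182.375]]
 top corners px [[131.26466369628906, 226.83200073242188], [131.8893585205078, 214.33822631835938], [152.35069274902344, 215.36129760742188], [151.7259979248047, 227.85507202148438]]
slabM c [475.9  -7.3  18. ] corners [[466.4, 25.6], [510.0, -12.2], [485.3, -40.3], [442.0, -2.5]] [57.7 37.4]
 scene poly on z=18 [[448.8, 2.5], [470.4, 27.8], [482.8, 29.4], [525.1, -8.7], [505.5, -32.5], [492.8, -36.0]] [[265.625, 179.125], [275.875, 186.625], [276.125, 190.625], [256.
[... 1485 characters left out ...]
0], [771.0, 279.0], [770.0, 127.0], [615.0, 127.0]]
S [[221.10000610351562, 219.39999389648438], [296.6000061035156, 229.10000610351562], [287.3999938964844, 312.6000061035156], [199.10000610351562, 299.6000061035156], [198.10000610351562, 290.1000061035156]]
  z25 [[584.0, -75.0], [592.0, 79.0], [769.0, 71.0], [763.0, -79.0], [746.0, -85.0]]
S [[124.4000015258789, 208.89999389648438], [195.60000610351562, 218.39999389648438], [196.60000610351562, 225.39999389648438], [169.60000610351562, 296.8999938964844], [96.9000015258789, 284.8999938964844], [86.4000015258789, 278.3999938964844]]
  z25 [[581.0, -284.0], [588.0, -127.0], [605.0, -121.0], [764.0, -131.0], [759.0, -266.0], [749.0, -291.0]]
```

Measured heights are 53 and 51 mm for the cores and about 14 mm for the disc, within 2–4 mm of the given 55 and 16. The two cameras disagree by a constant ~(5,4) mm, so I use their mean. The slabs come out 58x37 mm and the trays 169x156 mm, which agrees with the given sizes. Starting with slabL at (420,333), gripper yaw 87.5.

```bash
cat > go.py <<'E'
import sys,numpy as np
from scipy.spatial.transform import Rotation as R
from bench import r
s=r.sense(); Rt=R.from_euler('xyz',s['tcp_rot'],degrees=True); a=list(map(float,sys.argv[1:]))
for i in range(0,len(a),4):
    t=a[i:i+3]; G=R.from_euler('xyz',[180,0,a[i+3]],degrees=True)
    print((Rt.inv()*G).as_rotvec(degrees=True).round(1),Rt.inv().apply(np.array(t)-s['tool_pos']).round(1))
E
python3 go.py 420 333 120 87.5 420 333 3 87.5
python3 - <<'E'
from meas import *
T=load('top');S=load('scene')
print(plane(T,[(360,246)],55),plane(S,[(159,133)],55), plane(T,[(181,204),(338,197)],20).round())
E
```

```text
[-0.1  0.1 67.2] [-237.4 -118.7  110.5]
[-0.1  0.1 67.2] [-237.4 -118.5  227.5]
[[ 342.78905669 -281.67053891   55.        ]] [[ 352.67383173 -274.95903504   55.        ]] [[ 465.  218.   20.]
 [ 481. -230.   20.]]
```

Careful with the scale: shifts go in units of 25 mm and turns go in units of 4 degrees. That gives: -237.4 mm is -9.496, -118.7 mm is -4.748, 67.2 degrees is 16.8.

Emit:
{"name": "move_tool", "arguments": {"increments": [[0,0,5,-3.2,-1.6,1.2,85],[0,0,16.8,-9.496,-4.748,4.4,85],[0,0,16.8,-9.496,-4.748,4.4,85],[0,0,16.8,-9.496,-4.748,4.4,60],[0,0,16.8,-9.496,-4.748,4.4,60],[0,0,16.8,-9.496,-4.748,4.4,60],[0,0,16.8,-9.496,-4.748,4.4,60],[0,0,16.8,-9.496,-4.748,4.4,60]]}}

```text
refused: increments[0]: [0, 0, 5, -3.2, -1.6, 1.2, 85] is not of type 'object' (schema: type "object"). Nothing was moved.
```

Refused on format, not on reach. It needs a list of objects, one for each row.

Emit:
{"name": "move_tool", "arguments": {"increments": [{"rot": [0,0,5],"d": [-3.2,-1.6,1.2],"jaw": 85},{"rot": [0,0,16.8],"d": [-9.496,-4.748,4.4],"jaw": 85},{"rot": [0,0,16.8],"d": [-9.496,-4.748,4.4],"jaw": 85},{"rot": [0,0,16.8],"d": [-9.496,-4.748,4.4],"jaw": 60},{"rot": [0,0,16.8],"d": [-9.496,-4.748,4.4],"jaw": 60},{"rot": [0,0,16.8],"d": [-9.496,-4.748,4.4],"jaw": 60},{"rot": [0,0,16.8],"d": [-9.496,-4.748,4.4],"jaw": 60},{"rot": [0,0,16.8],"d": [-9.496,-4.748,4.4],"jaw": 60}]}}

```text
time: 1.1
tool_pos: [420.2, 333.3, 120.8]
tcp_rot: [-180.0, 0.0, 87.5]
ft_force: [0.5, -0.2, 0.3]
finger_gap: 60.2
grip_force: 0.0
```

```bash
python3 go.py 420 333 30 87.5 420 333 3 87.5
python3 - <<'E'
from h import *
a=snap('top','t1.png')['pixels'][140:280,60:240];b=snap('scene','s1.png')['pixels'][60:220,300:500]
cv2.imwrite('pics/c1.png',np.hstack([cv2.resize(a,(400,311)),cv2.resize(b,(400,311))]))
E
```

```text
[-0.  0. -0.] [-0.2 -0.1 90.8]
[-0.  0. -0.] [-2.000e-01 -1.000e-01  1.178e+02]
```

View pics/c1.png

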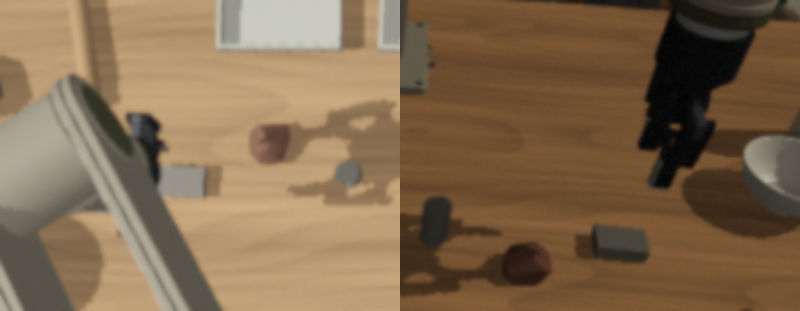

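The left crop shows the gripper just left of the slab, and the right crop shows the fingertips at about scene px (430,152), up and right of the slab. I'll check the tip position against the calibration.

```bash
python3 - <<'E'
from meas import *
T,S=load('top'),load('scene')
P=[[420,333,121],[447,333,130],[393,333,130],[0,0,0]]
print(proj(T,P).round(),proj(S,P).round())
for n,s,(x0,y0,x1,y1) in(('t',T,(100,180,160,240)),('s',S,(400,90,470,170))):
    cv2.imwrite('pics/c2%s.png'%n,cv2.resize(s['pixels'][y0:y1,x0:x1],(400,400),interpolation=cv2.INTER_CUBIC))
cv2.imwrite('pics/c2.png',np.hstack([cv2.imread('pics/c2t.png'),cv2.imread('pics/c2s.png')]))
E
```

```text
[[131. 219.]
 [130. 209.]
 [130. 229.]
 [259. 369.]] [[424. 147.]
 [428. 152.]
 [422. 136.]
 [279.  88.]]
```

View pics/c2.png

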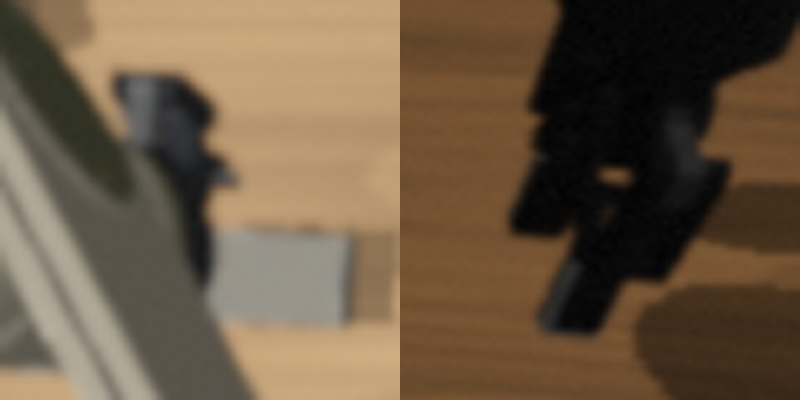

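The tips appear at (429,156) and (424,137) against predicted (427,154) and (422,136). So the robot frame agrees within 2–4 mm and lies nearer the top camera. Descending and gripping.

Emit:
{"name": "move_tool", "arguments": {"increments": [{"d": [-0.04,-0.04,2.4],"jaw": 65},{"d": [-0.04,-0.04,4],"jaw": 65},{"d": [-0.04,-0.04,4.72],"jaw": 65},{"d": [-0.04,-0.04,4.72],"jaw": 65},{"d": [-0.04,-0.04,4.72],"jaw": 34},{"d": [-0.04,-0.04,4.72],"jaw": 34},{"d": [-0.04,-0.04,4.72],"jaw": 34},{"d": [-0.04,-0.04,4.72],"jaw": 34}], "grip_force": 40}}

```text
time: 2.2
tool_pos: [421.1, 333.9, 5.8]
tcp_rot: [179.8, -0.1, 87.5]
ft_force: [-0.1, -0.2, 6.6]
finger_gap: 38.7
grip_force: 41.7
```

Emit:
{"name": "move_tool", "arguments": {"increments": [{"jaw": 34},{"jaw": 34},{"d": [0,0,-1.6],"jaw": 34},{"d": [0,0,-4],"jaw": 34},{"d": [0,0,-4.68],"jaw": 34}]}}

```text
time: 2.82
tool_pos: [422.1, 334.4, 126.1]
tcp_rot: [179.6, -0.3, 87.5]
ft_force: [-0.0, 1.6, -0.8]
finger_gap: 39.0
grip_force: 41.0
```

```bash
python3 go.py 647 172 100 89.5
```

```text
[ 0.4 -0.3 -2. ] [-152.6  231.6   27. ]
```

Slab gripped, gap 39 mm. Carrying it to the slab tray's left half at (643,31), yaw 88.

```bash
python3 go.py 643 31 90 88; 
```

```text
[ 0.4 -0.3 -0.5] [-293.7  233.7   36.3]
```

Emit:
{"name": "move_tool", "arguments": {"increments": [{"rot": [0,0,-0.125],"d": [-1.6,1.2,0],"jaw": 34},{"rot": [0,0,-0.125],"d": [-3.4,2.72,0],"jaw": 34},{"rot": [0,0,-0.125],"d": [-5.2,4.16,0],"jaw": 34},{"rot": [0,0,-0.125],"d": [-7.04,5.6,0],"jaw": 34},{"rot": [0,0,-0.125],"d": [-8.88,7.04,0],"jaw": 34},{"rot": [0,0,-0.125],"d": [-10.72,8.48,0],"jaw": 34},{"rot": [0,0,-0.125],"d": [-11.76,9.36,0.8],"jaw": 34},{"rot": [0,0,-0.125],"d": [-11.76,9.36,1.44],"jaw": 34}]}}

```text
time: 3.82
tool_pos: [641.0, 26.0, 83.2]
tcp_rot: [180.0, 0.0, 87.8]
ft_force: [-0.5, 0.0, -1.1]
finger_gap: 38.8
grip_force: 41.0
```

Emit:
{"name": "move_tool", "arguments": {"increments": [{"jaw": 34},{"jaw": 34}]}}

```text
time: 4.08
tool_pos: [639.8, 29.8, 84.6]
tcp_rot: [-180.0, -0.0, 88.1]
ft_force: [-0.5, 0.6, -1.2]
finger_gap: 38.5
grip_force: 40.9
```

```bash
python3 go.py 643 31 14 88 643 31 11 88; python3 - <<'E'
from h import *
a=snap('top','t2.png')['pixels'][90:190,200:320];b=snap('scene','s2.png')['pixels'][190:320,180:320]
cv2.imwrite('pics/c3.png',np.hstack([cv2.resize(a,(400,333)),cv2.resize(b,(400,333))]))
E
```

```text
[-0.  -0.   0.1] [ 1.3  3.2 70.6]
[-0.  -0.   0.1] [ 1.3  3.2 73.6]
```

View pics/c3.png

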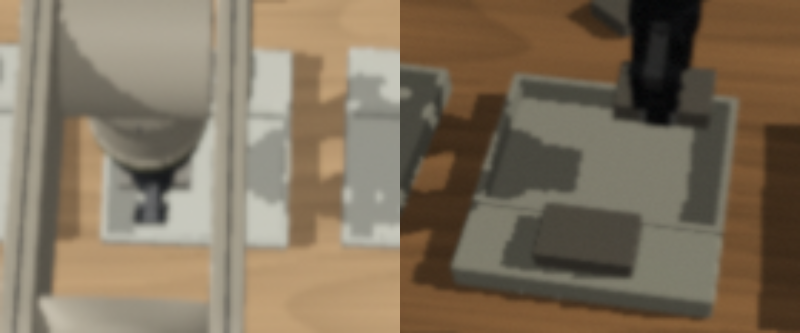

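The slab is held level over the left half of the slab tray, seen at crop (665,95) in the scene view. Lowering it.

Emit:
{"name": "move_tool", "arguments": {"increments": [{"d": [0.04,0.12,1.6],"jaw": 34},{"d": [0.04,0.12,2.48],"jaw": 34},{"d": [0.04,0.12,2.76],"jaw": 34},{"d": [0.04,0.12,2.76],"jaw": 34},{"d": [0.04,0.12,2.76],"jaw": 34}]}}

```text
time: 4.8
tool_pos: [644.4, 29.5, 16.9]
tcp_rot: [179.9, -0.0, 88.0]
ft_force: [0.3, -0.5, -1.9]
finger_gap: 38.9
grip_force: 40.9
```

```bash
python3 go.py 643 31 11 88
```

```text
[ 0.1 -0.  -0. ] [ 1.4 -1.4  5.9]
```

In the tool's units: 4 mm is 0.16, 3 mm is 0.12.

Emit:
{"name": "move_tool", "arguments": {"increments": [{"d": [0,0,0.12],"jaw": 34},{"d": [0,0,0.16],"jaw": 34},{"d": [0,0,0.16],"jaw": 34}]}}

```text
time: 5.18
tool_pos: [643.2, 29.5, 11.3]
tcp_rot: [-180.0, 0.0, 88.0]
ft_force: [-0.1, -0.5, -0.8]
finger_gap: 38.5
grip_force: 40.9
```

Emit:
{"name": "move_tool", "arguments": {"increments": [{"d": [0,0,0.04],"jaw": 34},{"d": [0,0,0.06],"jaw": 34},{"d": [0,0,0.06],"jaw": 34}]}}

```text
time: 5.55
tool_pos: [643.4, 29.5, 10.8]
tcp_rot: [180.0, 0.0, 88.0]
ft_force: [-4.1, 0.3, 5.9]
finger_gap: 38.2
grip_force: 41.8
```

Contact at 6 N. Opening to 50 mm and lifting.

In the tool's units: -110 mm is -4.4, -80 mm is -3.2.

Emit:
{"name": "move_tool", "arguments": {"increments": [{"d": [0,0,-0.02],"jaw": 50},{"d": [0,0,-0.02],"jaw": 50},{"d": [0,0,-0.02],"jaw": 50},{"d": [0,0,-1.2],"jaw": 50},{"d": [0,0,-3.2],"jaw": 50},{"d": [0,0,-4.4],"jaw": 60}]}}

```text
time: 6.3
tool_pos: [644.4, 29.5, 122.6]
tcp_rot: [179.8, -0.0, 88.0]
ft_force: [1.1, -1.2, -0.6]
finger_gap: 59.6
grip_force: 0.0
```

```bash
python3 go.py 477.5 -6.5 120 139
```

```text
[  0.2   0.1 -51. ] [ -41.9 -165.5    2.1]
```

In the tool's units: -165 mm is -6.6, -135 mm is -5.4, -51 degrees is -12.75.

Emit:
{"name": "move_tool", "arguments": {"increments": [{"rot": [0,0,-2.5],"d": [-0.32,-1.2,0],"jaw": 65},{"rot": [0,0,-5],"d": [-0.64,-2.6,0],"jaw": 65},{"rot": [0,0,-7.5],"d": [-1,-4,0],"jaw": 65},{"rot": [0,0,-10],"d": [-1.36,-5.4,0],"jaw": 65},{"rot": [0,0,-12.75],"d": [-1.68,-6.6,0],"jaw": 65},{"rot": [0,0,-12.75],"d": [-1.68,-6.6,0],"jaw": 65},{"rot": [0,0,-12.75],"d": [-1.68,-6.6,0],"jaw": 65}]}}

```text
time: 7.18
tool_pos: [477.7, -6.6, 120.3]
tcp_rot: [179.9, 0.1, 138.8]
ft_force: [-0.3, -0.1, 0.8]
finger_gap: 65.1
grip_force: 0.0
```

```bash
python3 go.py 477.5 -6.5 5 139
```

```text
[ 0.1  0.1 -0.2] [  0.4  -0.2 115.3]
```

Emit:
{"name": "move_tool", "arguments": {"increments": [{"d": [0,0,2.4],"jaw": 65},{"d": [0,0,4],"jaw": 65},{"d": [0,0,4.6],"jaw": 65},{"d": [0,0,4.6],"jaw": 65},{"d": [0,0,4.6],"jaw": 34},{"d": [0,0,4.6],"jaw": 34},{"d": [0,0,4.6],"jaw": 34},{"d": [0,0,4.6],"jaw": 34}], "grip_force": 40}}

```text
time: 8.18
tool_pos: [479.1, -6.8, 7.1]
tcp_rot: [179.9, 0.2, 139.0]
ft_force: [-0.2, 0.2, 6.8]
finger_gap: 38.8
grip_force: 41.0
```

Emit:
{"name": "move_tool", "arguments": {"increments": [{"jaw": 34}]}}

```text
time: 8.3
tool_pos: [479.0, -6.8, 7.1]
tcp_rot: [179.9, 0.2, 139.0]
ft_force: [0.3, -0.5, 6.1]
finger_gap: 38.5
grip_force: 41.0
```

Emit:
{"name": "move_tool", "arguments": {"increments": [{"d": [0,0,-1.2],"jaw": 34},{"d": [0,0,-2.4],"jaw": 34},{"d": [0,0,-3.2],"jaw": 34},{"d": [0,0,-3.2],"jaw": 34}]}}

```text
time: 8.8
tool_pos: [479.0, -6.9, 87.5]
tcp_rot: [179.8, 0.3, 139.0]
ft_force: [-0.4, 0.2, -1.0]
finger_gap: 38.9
grip_force: 41.0
```

```bash
python3 go.py 641 -42 90 88
```

```text
[ 0.3  0.2 51. ] [-145.3   79.8   -1.6]
```

In the tool's units: -145 mm is -5.8, -116 mm is -4.64, 51 degrees is 12.75.

Emit:
{"name": "move_tool", "arguments": {"increments": [{"rot": [0,0,2.5],"d": [-1.16,0.64,-0.12],"jaw": 34},{"rot": [0,0,5],"d": [-2.32,1.28,-0.12],"jaw": 34},{"rot": [0,0,7.5],"d": [-3.48,1.92,-0.12],"jaw": 34},{"rot": [0,0,10],"d": [-4.64,2.56,-0.12],"jaw": 34},{"rot": [0,0,12.75],"d": [-5.8,3.2,-0.12],"jaw": 34},{"rot": [0,0,12.75],"d": [-5.8,3.2,-0.12],"jaw": 34},{"rot": [0,0,12.75],"d": [-5.8,3.2,-0.12],"jaw": 34},{"rot": [0,0,12.75],"d": [-5.8,3.2,-0.12],"jaw": 34}]}}

```text
time: 9.8
tool_pos: [637.7, -41.1, 87.3]
tcp_rot: [-179.9, -0.0, 88.1]
ft_force: [0.3, -0.2, -1.0]
finger_gap: 38.7
grip_force: 41.0
```

```bash
python3 go.py 641 -42 14 88; python3 - <<'E'
from h import *
b=snap('scene','s3.png')['pixels'][180:320,170:330]
cv2.imwrite('pics/c4.png',cv2.resize(b,(480,420)))
E
```

```text
[-0.1 -0.   0.1] [-0.8  3.4 73.3]
```

View pics/c4.png

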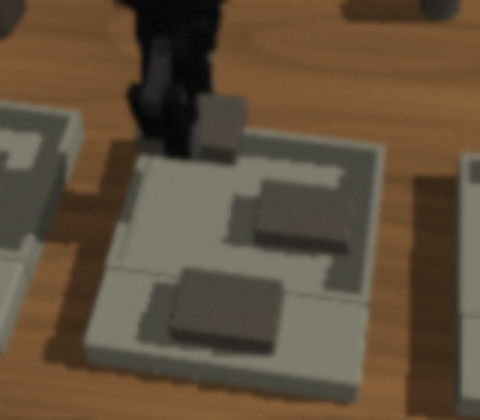

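The first slab lies flat at crop (305,215) in the tray. The held slab sticks out to the right of the fingers, with its right edge at crop x≈243, so I'll measure its offset.

```bash
python3 - <<'E'
from meas import *
S=load('scene')
f=lambda p:np.array(p)/3.+[170,180]
print('held right edge (z80,z98)',plane(S,[f((238,162))],82),plane(S,[f((245,98))],98))
print('placed slab top corners',plane(S,[f((262,180)),f((354,187)),f((348,242)),f((255,232))],23).round())
print('tray floor right/left edge',plane(S,[f((335,262)),f((136,160)),f((108,266))],5).round(), plane(S,[f((383,146)),f((365,300))],25).round())
E
```

```text
held right edge (z80,z98) [[657.35013084  -6.21623188  82.        ]] [[621.40028458  -6.51565929  98.        ]]
placed slab top corners [[626.   4.  23.]
 [624.  64.  23.]
 [666.  62.  23.]
 [666.   5.  23.]]
tray floor right/left edge [[670.  56.   5.]
 [606. -84.   5.]
 [690. -85.   5.]] [[590.  81.  25.]
 [707.  75.  25.]]
```

The held slab would span y -70 to -10, and the placed one spans 0 to 60, so it is clear and centred. Lowering.

Emit:
{"name": "move_tool", "arguments": {"increments": [{"d": [-0.04,0.12,1.6],"jaw": 34},{"d": [-0.04,0.12,2.48],"jaw": 34},{"d": [-0.04,0.12,2.84],"jaw": 34},{"d": [-0.04,0.12,2.88],"jaw": 34},{"d": [-0.04,0.12,2.88],"jaw": 34}]}}

```text
time: 10.48
tool_pos: [642.7, -42.6, 17.1]
tcp_rot: [179.9, 0.0, 88.0]
ft_force: [-0.3, -0.2, -1.0]
finger_gap: 38.9
grip_force: 41.0
```

Emit:
{"name": "move_tool", "arguments": {"increments": [{"d": [0,0,0.04],"jaw": 34},{"d": [0,0,0.08],"jaw": 34},{"d": [0,0,0.08],"jaw": 34}]}}

```text
time: 10.85
tool_pos: [641.8, -42.5, 14.0]
tcp_rot: [180.0, 0.0, 88.0]
ft_force: [-1.2, 0.3, -1.2]
finger_gap: 39.2
grip_force: 41.0
```

In the tool's units: 1.5 mm is 0.06, 1 mm is 0.04.

Emit:
{"name": "move_tool", "arguments": {"increments": [{"d": [0,0,0.04],"jaw": 34},{"d": [0,0,0.06],"jaw": 34},{"d": [0,0,0.06],"jaw": 34}]}}

```text
time: 11.22
tool_pos: [641.7, -42.5, 12.3]
tcp_rot: [-180.0, -0.0, 88.0]
ft_force: [-0.4, 0.2, -0.9]
finger_gap: 39.2
grip_force: 41.0
```

Emit:
{"name": "move_tool", "arguments": {"increments": [{"d": [0,0,0.028],"jaw": 34},{"d": [0,0,0.028],"jaw": 34}]}}

```text
time: 11.48
tool_pos: [641.8, -42.5, 12.2]
tcp_rot: [-180.0, 0.0, 88.0]
ft_force: [-3.7, -0.0, 4.8]
finger_gap: 39.2
grip_force: 41.7
```

Seated. Releasing, then going to the disc at (423,-109), yaw 90.

Emit:
{"name": "move_tool", "arguments": {"increments": [{"d": [0,0,-0.02],"jaw": 50},{"d": [0,0,-0.02],"jaw": 50},{"d": [0,0,-0.02],"jaw": 50},{"d": [0,0,-1.2],"jaw": 50},{"d": [0,0,-2.8],"jaw": 50},{"d": [0,0,-3.6],"jaw": 75}]}}

```text
time: 12.22
tool_pos: [643.2, -42.7, 104.3]
tcp_rot: [179.8, 0.0, 88.0]
ft_force: [0.1, 0.0, 0.2]
finger_gap: 66.6
grip_force: 0.0
```

```bash
python3 go.py 423 -109 90 90
```

```text
[ 0.2  0.  -2. ] [ -74.  -217.7   13.5]
```

Emit:
{"name": "move_tool", "arguments": {"increments": [{"rot": [0,0,-0.25],"d": [-0.48,-1.44,0],"jaw": 80},{"rot": [0,0,-0.5],"d": [-1.2,-3.6,0],"jaw": 80},{"rot": [0,0,-0.5],"d": [-2,-5.8,0],"jaw": 80},{"rot": [0,0,-0.5],"d": [-2.72,-8,0.2],"jaw": 80},{"rot": [0,0,-0.5],"d": [-2.96,-8.72,0.52],"jaw": 80},{"rot": [0,0,-0.5],"d": [-2.96,-8.72,0.52],"jaw": 80},{"rot": [0,0,-0.5],"d": [-2.96,-8.72,0.52],"jaw": 80}]}}

```text
time: 13.1
tool_pos: [422.2, -108.8, 89.0]
tcp_rot: [179.9, 0.0, 90.0]
ft_force: [0.9, -0.1, 0.2]
finger_gap: 79.9
grip_force: 0.0
```

```bash
python3 go.py 423 -109 6 90
```

```text
[ 0.1  0.  -0. ] [-0.1  0.7 83. ]
```

In the tool's units: 84 mm is 3.36, 76 mm is 3.04.

Emit:
{"name": "move_tool", "arguments": {"increments": [{"d": [0,0,2],"jaw": 80},{"d": [0,0,3.04],"jaw": 80},{"d": [0,0,3.36],"jaw": 80},{"d": [0,0,3.36],"jaw": 80},{"d": [0,0,3.36],"jaw": 48},{"d": [0,0,3.36],"jaw": 48},{"d": [0,0,3.36],"jaw": 48},{"d": [0,0,3.36],"jaw": 48}], "grip_force": 40}}

```text
time: 14.1
tool_pos: [422.9, -109.3, 6.6]
tcp_rot: [179.8, 0.1, 90.0]
ft_force: [-1.6, 0.4, 8.2]
finger_gap: 52.0
grip_force: 40.2
```

Emit:
{"name": "move_tool", "arguments": {"increments": [{"jaw": 48}]}}

```text
time: 14.22
tool_pos: [422.9, -109.3, 6.6]
tcp_rot: [179.8, 0.1, 90.0]
ft_force: [-1.3, 0.9, 6.8]
finger_gap: 51.6
grip_force: 40.2
```

Emit:
{"name": "move_tool", "arguments": {"increments": [{"d": [0,0,-1.2],"jaw": 48},{"d": [0,0,-2.8],"jaw": 48},{"d": [0,0,-4],"jaw": 48},{"d": [0,0,-4],"jaw": 48}]}}

```text
time: 14.72
tool_pos: [423.9, -109.8, 108.4]
tcp_rot: [179.6, 0.2, 90.0]
ft_force: [0.3, 0.2, -0.6]
finger_gap: 51.7
grip_force: 42.4
```

```bash
python3 go.py 647 207 100 89
```

```text
[0.4 0.1 1. ] [316.9 223.    9. ]
```

In the tool's units: 317 mm is 12.68, 270 mm is 10.8, 1 degrees is 0.25.

Emit:
{"name": "move_tool", "arguments": {"increments": [{"rot": [0,0,0.25],"d": [1.8,1.28,0],"jaw": 48},{"rot": [0,0,0.25],"d": [3.6,2.56,0],"jaw": 48},{"rot": [0,0,0.25],"d": [5.4,3.84,0],"jaw": 48},{"rot": [0,0,0.25],"d": [7.2,5.12,0],"jaw": 48},{"rot": [0,0,0.25],"d": [9,6.4,0],"jaw": 48},{"rot": [0,0,0.25],"d": [10.8,7.68,0],"jaw": 48},{"rot": [0,0,0.25],"d": [12.68,8.92,0.2],"jaw": 48},{"rot": [0,0,0.25],"d": [12.68,8.92,0.36],"jaw": 48}]}}

```text
time: 15.72
tool_pos: [644.3, 211.4, 92.5]
tcp_rot: [-179.9, -0.0, 89.2]
ft_force: [-1.3, -1.3, -1.0]
finger_gap: 51.9
grip_force: 42.5
```

Emit:
{"name": "move_tool", "arguments": {"increments": [{"jaw": 48},{"jaw": 48},{"jaw": 48}]}}

```text
time: 16.1
tool_pos: [644.4, 207.2, 96.4]
tcp_rot: [179.9, -0.0, 88.9]
ft_force: [-0.2, 1.2, -0.7]
finger_gap: 51.3
grip_force: 42.5
```

```bash
python3 go.py 647 207 14 89;python3 - <<'E'
from h import *
a=snap('top','t4.png')['pixels'][90:190,130:250];b=snap('scene','s4.png')['pixels'][190:340,290:450]
cv2.imwrite('pics/c5.png',np.hstack([cv2.resize(a,(400,333)),cv2.resize(b,(400,375))[:333]]))
E
```

```text
[ 0.1 -0.  -0.1] [-0.1  2.5 82.4]
```

View pics/c5.png

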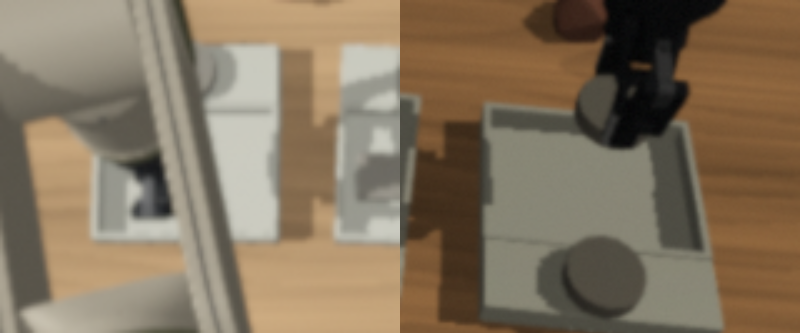

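The disc is held off-centre, sticking out to the left (its left edge is at scene px (361,232)). I'll quantify that.

```bash
python3 - <<'E'
from meas import *
S=load('scene')
print(plane(S,[(360.8,232)],105),proj(S,[[644,207,105],[644,180,105],[671,207,105],[617,207,105]]).round(1))
s=S; cv2.imwrite('pics/c6.png',cv2.resize(s['pixels'][210:260,345:425],(800,500),interpolation=cv2.INTER_CUBIC))
E
```

```text
[[649.09904142 183.94487336 105.        ]] [[374.1 230.8]
 [358.2 229.4]
 [375.9 243.7]
 [372.4 218.7]]
```

View pics/c6.png

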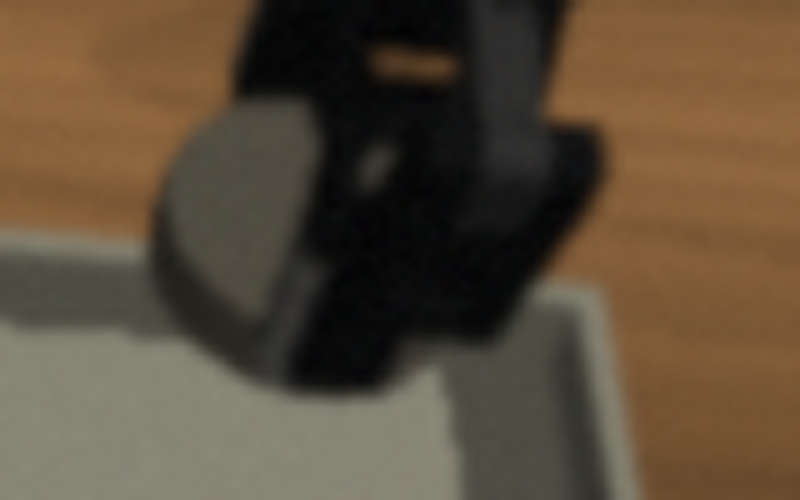

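The disc's left edge is where a centred grasp would put it (x≈360), so it is centred and level. Lowering.

Emit:
{"name": "move_tool", "arguments": {"increments": [{"d": [0,0.1,1.8],"jaw": 48},{"d": [0,0.1,2.88],"jaw": 48},{"d": [0,0.1,3.24],"jaw": 48},{"d": [0,0.1,3.24],"jaw": 48},{"d": [0,0.1,3.24],"jaw": 48}]}}

```text
time: 16.82
tool_pos: [648.2, 208.4, 16.7]
tcp_rot: [179.8, -0.0, 89.0]
ft_force: [0.0, -0.4, -1.6]
finger_gap: 51.7
grip_force: 42.5
```

Emit:
{"name": "move_tool", "arguments": {"increments": [{"d": [0,0,0.06],"jaw": 48},{"d": [0,0,0.1],"jaw": 48},{"d": [0,0,0.1],"jaw": 48}]}}

```text
time: 17.2
tool_pos: [646.9, 208.1, 12.2]
tcp_rot: [180.0, -0.0, 89.0]
ft_force: [0.0, -0.6, -0.7]
finger_gap: 52.1
grip_force: 42.5
```

Emit:
{"name": "move_tool", "arguments": {"increments": [{"d": [0,0,0.032],"jaw": 48},{"d": [0,0,0.032],"jaw": 48},{"d": [0,0,0.032],"jaw": 48}]}}

```text
time: 17.58
tool_pos: [646.9, 208.2, 11.7]
tcp_rot: [180.0, -0.0, 89.0]
ft_force: [-4.8, -1.3, 5.4]
finger_gap: 51.4
grip_force: 43.0
```

Emit:
{"name": "move_tool", "arguments": {"increments": [{"d": [0,0,0.028],"jaw": 48},{"d": [0,0,0.028],"jaw": 48}]}}

```text
time: 17.82
tool_pos: [647.0, 208.2, 11.7]
tcp_rot: [180.0, -0.0, 89.0]
ft_force: [-6.3, -1.8, 8.7]
finger_gap: 51.8
grip_force: 43.6
```

Seated. Releasing, then going to coreL at (424,116).

In the tool's units: -130 mm is -5.2, -80 mm is -3.2.

Emit:
{"name": "move_tool", "arguments": {"increments": [{"d": [0,0,-0.024],"jaw": 62},{"d": [0,0,-0.024],"jaw": 62},{"d": [0,0,-0.024],"jaw": 62},{"d": [0,0,-1.2],"jaw": 62},{"d": [0,0,-3.2],"jaw": 62},{"d": [0,0,-5.2],"jaw": 60},{"d": [0,0,-5.2],"jaw": 60}]}}

```text
time: 18.7
tool_pos: [650.6, 209.0, 147.4]
tcp_rot: [179.4, -0.2, 89.0]
ft_force: [0.7, -0.3, -0.1]
finger_gap: 59.8
grip_force: 0.0
```

```bash
python3 go.py 424 116 130 90
```

```text
[ 0.6 -0.1 -1. ] [ -97.  -225.    14.8]
```

Emit:
{"name": "move_tool", "arguments": {"increments": [{"rot": [0,0,-0.25],"d": [-0.72,-1.8,0],"jaw": 62},{"rot": [0,0,-0.25],"d": [-1.6,-3.8,0],"jaw": 62},{"rot": [0,0,-0.25],"d": [-2.4,-5.8,0],"jaw": 62},{"rot": [0,0,-0.25],"d": [-3.2,-7.6,0.2],"jaw": 62},{"rot": [0,0,-0.25],"d": [-3.8,-8.92,0.56],"jaw": 62},{"rot": [0,0,-0.25],"d": [-3.8,-8.92,0.56],"jaw": 62},{"rot": [0,0,-0.25],"d": [-3.8,-8.92,0.56],"jaw": 62}]}}

```text
time: 19.58
tool_pos: [422.7, 117.2, 126.7]
tcp_rot: [180.0, -0.0, 90.0]
ft_force: [-0.3, 0.2, 0.7]
finger_gap: 62.3
grip_force: 0.0
```

```bash
python3 go.py 424 116 18 90; python3 - <<'E'
from meas import *
S=snap('scene','s5.png'); 
cv2.imwrite('pics/c7.png',cv2.resize(S['pixels'][90:340,240:440],(480,600),interpolation=cv2.INTER_CUBIC))
E
```

```text
[ 0. -0. -0.] [ -1.2   1.2 108.7]
```

View pics/c7.png

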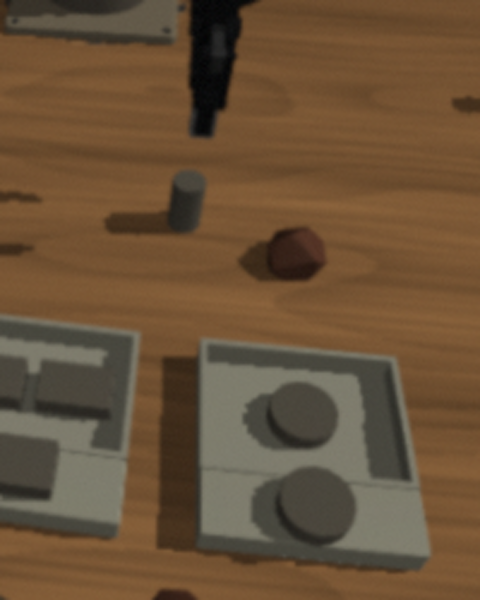

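The disc lies flat in its tray at crop (300,413), and the gripper stands over coreL at crop (187,200). Descending and gripping the core.

In the tool's units: -1 mm is -0.04, 1 mm is 0.04.

Emit:
{"name": "move_tool", "arguments": {"increments": [{"d": [-0.04,0.04,2.4],"jaw": 62},{"d": [-0.04,0.04,3.92],"jaw": 62},{"d": [-0.04,0.04,4.32],"jaw": 62},{"d": [-0.04,0.04,4.32],"jaw": 62},{"d": [-0.04,0.04,4.32],"jaw": 26},{"d": [-0.04,0.04,4.32],"jaw": 26},{"d": [-0.04,0.04,4.32],"jaw": 26},{"d": [-0.04,0.04,4.32],"jaw": 26}], "grip_force": 40}}

```text
time: 20.62
tool_pos: [425.0, 116.3, 20.6]
tcp_rot: [179.8, -0.0, 90.0]
ft_force: [-0.8, -0.1, 4.3]
finger_gap: 30.8
grip_force: 39.2
```

Emit:
{"name": "move_tool", "arguments": {"increments": [{"jaw": 26},{"jaw": 26}]}}

```text
time: 20.88
tool_pos: [425.1, 116.4, 20.6]
tcp_rot: [179.8, -0.0, 90.0]
ft_force: [-0.1, -0.7, 5.7]
finger_gap: 31.1
grip_force: 39.2
```

Emit:
{"name": "move_tool", "arguments": {"increments": [{"d": [0,0,-1.2],"jaw": 26},{"d": [0,0,-2.8],"jaw": 26},{"d": [0,0,-4.4],"jaw": 26},{"d": [0,0,-4.4],"jaw": 26},{"d": [0,0,-4.4],"jaw": 26}]}}

```text
time: 21.5
tool_pos: [423.2, 116.0, 128.6]
tcp_rot: [180.0, -0.0, 90.0]
ft_force: [-0.4, 0.2, -1.2]
finger_gap: 31.0
grip_force: 40.0
```

```bash
python3 go.py 638 -177 125 87
```

```text
[ 0. -0.  3.] [-293.   214.9    3.7]
```

In the tool's units: -293 mm is -11.72, -252 mm is -10.08, 3 degrees is 0.75.

Emit:
{"name": "move_tool", "arguments": {"increments": [{"rot": [0,0,0.75],"d": [-1.68,1.2,0],"jaw": 26},{"rot": [0,0,0.75],"d": [-3.36,2.44,0],"jaw": 26},{"rot": [0,0,0.75],"d": [-5.04,3.68,0],"jaw": 26},{"rot": [0,0,0.75],"d": [-6.72,4.92,0],"jaw": 26},{"rot": [0,0,0.75],"d": [-8.4,6.16,0],"jaw": 26},{"rot": [0,0,0.75],"d": [-10.08,7.4,0],"jaw": 26},{"rot": [0,0,0.75],"d": [-11.72,8.56,0],"jaw": 26},{"rot": [0,0,0.75],"d": [-11.72,8.56,0],"jaw": 26}]}}

```text
time: 22.5
tool_pos: [636.7, -179.7, 125.1]
tcp_rot: [-179.8, -0.0, 86.8]
ft_force: [0.5, 0.7, -1.2]
finger_gap: 31.3
grip_force: 40.2
```

Emit:
{"name": "move_tool", "arguments": {"increments": [{"jaw": 26},{"jaw": 26},{"jaw": 26}]}}

```text
time: 22.88
tool_pos: [636.9, -176.0, 128.9]
tcp_rot: [180.0, 0.0, 87.1]
ft_force: [0.2, -0.8, -1.6]
finger_gap: 31.0
grip_force: 40.2
```

```bash
python3 go.py 638 -177 29 87
```

```text
[0.  0.  0.1] [-0.9  1.1 99.9]
```

In the tool's units: 99 mm is 3.96, 90 mm is 3.6.

Emit:
{"name": "move_tool", "arguments": {"increments": [{"d": [-0.04,0.04,2.2],"jaw": 26},{"d": [-0.04,0.04,3.6],"jaw": 26},{"d": [-0.04,0.04,3.96],"jaw": 26},{"d": [-0.04,0.04,3.96],"jaw": 26},{"d": [-0.04,0.04,3.96],"jaw": 26},{"d": [-0.04,0.04,3.96],"jaw": 26}]}}

```text
time: 23.62
tool_pos: [639.5, -178.5, 31.8]
tcp_rot: [179.8, 0.1, 87.0]
ft_force: [0.1, 0.0, -1.1]
finger_gap: 31.0
grip_force: 40.2
```

Emit:
{"name": "move_tool", "arguments": {"increments": [{"d": [0,0,0.06],"jaw": 26},{"d": [0,0,0.08],"jaw": 26},{"d": [0,0,0.08],"jaw": 26}]}}

```text
time: 24.0
tool_pos: [638.0, -178.0, 27.5]
tcp_rot: [-180.0, -0.0, 87.0]
ft_force: [-0.3, 0.3, -1.1]
finger_gap: 31.0
grip_force: 40.2
```

In the tool's units: 0.8 mm is 0.032.

Emit:
{"name": "move_tool", "arguments": {"increments": [{"d": [0,0,0.032],"jaw": 26},{"d": [0,0,0.032],"jaw": 26},{"d": [0,0,0.032],"jaw": 26}]}}

```text
time: 24.38
tool_pos: [638.1, -178.0, 26.7]
tcp_rot: [-180.0, -0.0, 87.0]
ft_force: [0.2, 0.2, -1.3]
finger_gap: 30.9
grip_force: 40.2
```

Emit:
{"name": "move_tool", "arguments": {"increments": [{"d": [0,0,0.032],"jaw": 26},{"d": [0,0,0.032],"jaw": 26},{"d": [0,0,0.032],"jaw": 26}]}}

```text
time: 24.75
tool_pos: [638.1, -178.0, 26.0]
tcp_rot: [-180.0, 0.0, 87.0]
ft_force: [0.8, 0.2, -0.2]
finger_gap: 31.1
grip_force: 40.2
```

Emit:
{"name": "move_tool", "arguments": {"increments": [{"d": [0,0,0.028],"jaw": 26},{"d": [0,0,0.028],"jaw": 26},{"d": [0,0,0.028],"jaw": 26}]}}

```text
time: 25.12
tool_pos: [638.2, -178.1, 25.7]
tcp_rot: [180.0, 0.0, 87.0]
ft_force: [-2.7, 1.2, 3.4]
finger_gap: 31.1
grip_force: 40.8
```

Seated at 3.4 N. Releasing and lifting.

Careful with the scale: shifts go in units of 25 mm and turns go in units of 4 degrees. That gives: -110 mm is -4.4, -70 mm is -2.8.

Emit:
{"name": "move_tool", "arguments": {"increments": [{"d": [0,0,-0.016],"jaw": 50},{"d": [0,0,-0.016],"jaw": 50},{"d": [0,0,-0.016],"jaw": 50},{"d": [0,0,-1],"jaw": 50},{"d": [0,0,-2.8],"jaw": 50},{"d": [0,0,-4.4],"jaw": 50},{"d": [0,0,-4.4],"jaw": 60},{"d": [0,0,-4.4],"jaw": 60}]}}

```text
time: 26.12
tool_pos: [637.9, -178.0, 134.9]
tcp_rot: [-180.0, -0.0, 87.0]
ft_force: [0.6, -0.1, -0.8]
finger_gap: 60.0
grip_force: 0.0
```

```bash
python3 go.py 408 -324 130 90
```

```text
[-0. -0. -3.] [-157.9 -221.9    4.9]
```

In the tool's units: -222 mm is -8.88, -204 mm is -8.16, -3 degrees is -0.75.

Emit:
{"name": "move_tool", "arguments": {"increments": [{"rot": [0,0,-0.25],"d": [-1,-1.44,0],"jaw": 60},{"rot": [0,0,-0.5],"d": [-2.2,-3.12,0],"jaw": 60},{"rot": [0,0,-0.75],"d": [-3.4,-4.8,0],"jaw": 60},{"rot": [0,0,-0.75],"d": [-4.6,-6.48,0],"jaw": 60},{"rot": [0,0,-0.75],"d": [-5.8,-8.16,0.2],"jaw": 60},{"rot": [0,0,-0.75],"d": [-6.32,-8.88,0.2],"jaw": 60},{"rot": [0,0,-0.75],"d": [-6.32,-8.88,0.2],"jaw": 60},{"rot": [0,0,-0.75],"d": [-6.32,-8.88,0.2],"jaw": 60}]}}

```text
time: 27.12
tool_pos: [408.2, -323.4, 129.4]
tcp_rot: [-180.0, -0.1, 90.0]
ft_force: [0.2, 0.0, 0.6]
finger_gap: 60.0
grip_force: 0.0
```

```bash
python3 go.py 408 -324 18 90; python3 - <<'E'
from meas import *
S=snap('scene','s6.png'); 
cv2.imwrite('pics/c8.png',cv2.resize(S['pixels'][90:310,80:320],(640,587),interpolation=cv2.INTER_CUBIC))
E
```

```text
[-0.  -0.1 -0. ] [-7.000e-01 -1.000e-01  1.114e+02]
```

View pics/c8.png

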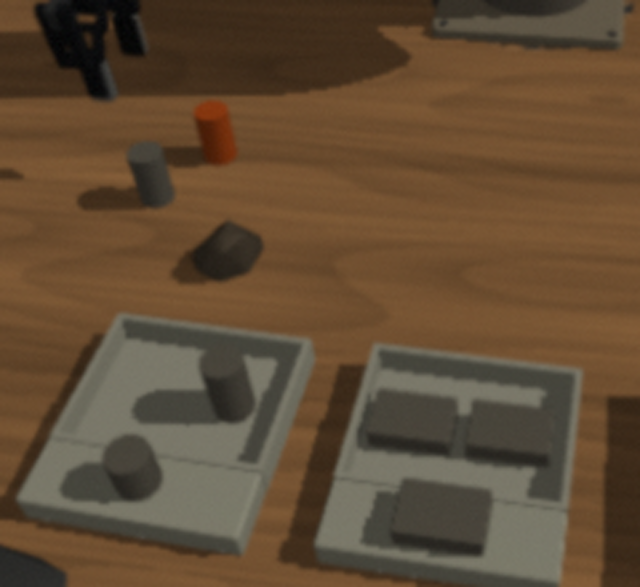

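Both slabs lie flat side by side at crops (410,420) and (510,430). The first core stands upright at crop (228,385). The gripper is over the second core at crop (150,175), clear of the orange one at (215,130). Descending.

In the tool's units: 110 mm is 4.4, 98 mm is 3.92.

Emit:
{"name": "move_tool", "arguments": {"increments": [{"d": [-0.02,0,2.4],"jaw": 60},{"d": [-0.02,0,3.92],"jaw": 60},{"d": [-0.02,0,4.4],"jaw": 60},{"d": [-0.02,0,4.4],"jaw": 60},{"d": [-0.02,0,4.4],"jaw": 26},{"d": [-0.02,0,4.4],"jaw": 26},{"d": [-0.02,0,4.4],"jaw": 26},{"d": [-0.02,0,4.4],"jaw": 26}], "grip_force": 40}}

```text
time: 28.18
tool_pos: [409.5, -325.9, 22.5]
tcp_rot: [179.8, 0.1, 90.0]
ft_force: [0.6, 1.7, 6.8]
finger_gap: 31.2
grip_force: 39.2
```

Emit:
{"name": "move_tool", "arguments": {"increments": [{"jaw": 26}]}}

```text
time: 28.3
tool_pos: [409.5, -325.9, 22.5]
tcp_rot: [179.8, 0.1, 90.0]
ft_force: [-0.6, 0.7, 7.0]
finger_gap: 30.7
grip_force: 39.2
```

Emit:
{"name": "move_tool", "arguments": {"increments": [{"d": [0,0,-1.2],"jaw": 26},{"d": [0,0,-2.8],"jaw": 26},{"d": [0,0,-4.4],"jaw": 26},{"d": [0,0,-4.4],"jaw": 26},{"d": [0,0,-4.4],"jaw": 26}]}}

```text
time: 28.92
tool_pos: [408.0, -324.6, 130.2]
tcp_rot: [180.0, 0.0, 90.0]
ft_force: [-1.1, 0.9, -2.3]
finger_gap: 30.9
grip_force: 40.1
```

```bash
python3 go.py 634 -248 128 87
```

```text
[0. 0. 3.] [ 76.7 226.    2.2]
```

Emit:
{"name": "move_tool", "arguments": {"increments": [{"rot": [0,0,0.75],"d": [0.52,1.6,0],"jaw": 26},{"rot": [0,0,0.75],"d": [1.12,3.4,0],"jaw": 26},{"rot": [0,0,0.75],"d": [1.76,5.2,0],"jaw": 26},{"rot": [0,0,0.75],"d": [2.4,7.04,0],"jaw": 26},{"rot": [0,0,0.75],"d": [3.06,9,0],"jaw": 26},{"rot": [0,0,0.75],"d": [3.06,9.02,0],"jaw": 26},{"rot": [0,0,0.75],"d": [3.06,9.02,0],"jaw": 26},{"rot": [0,0,0.75],"d": [3.06,9.02,0],"jaw": 26}]}}

```text
time: 29.92
tool_pos: [632.3, -248.7, 129.6]
tcp_rot: [-179.9, -0.0, 86.9]
ft_force: [0.0, 0.4, -1.1]
finger_gap: 31.2
grip_force: 40.4
```

Emit:
{"name": "move_tool", "arguments": {"increments": [{"jaw": 26},{"jaw": 26}]}}

```text
time: 30.18
tool_pos: [633.2, -248.7, 130.8]
tcp_rot: [180.0, 0.0, 86.9]
ft_force: [0.4, 0.7, -1.8]
finger_gap: 30.9
grip_force: 40.4
```

```bash
python3 go.py 634 -248 29 87
```

```text
[ 0.   0.  -0.1] [  0.8   0.7 101.8]
```

In the tool's units: 100 mm is 4, 90 mm is 3.6.

Emit:
{"name": "move_tool", "arguments": {"increments": [{"d": [0.04,0.04,2.2],"jaw": 26},{"d": [0.04,0.04,3.6],"jaw": 26},{"d": [0.04,0.04,4],"jaw": 26},{"d": [0.04,0.04,4],"jaw": 26},{"d": [0.04,0.04,4],"jaw": 26},{"d": [0.04,0.04,4],"jaw": 26}]}}

```text
time: 30.92
tool_pos: [635.6, -247.8, 31.9]
tcp_rot: [179.9, 0.1, 87.0]
ft_force: [0.5, 0.3, -0.8]
finger_gap: 30.7
grip_force: 40.4
```

Emit:
{"name": "move_tool", "arguments": {"increments": [{"d": [0,0,0.04],"jaw": 26},{"d": [0,0,0.04],"jaw": 26},{"d": [0,0,0.04],"jaw": 26}]}}

```text
time: 31.3
tool_pos: [634.6, -247.2, 29.2]
tcp_rot: [-180.0, -0.0, 87.0]
ft_force: [-0.1, -0.6, -0.9]
finger_gap: 30.7
grip_force: 40.4
```

In the tool's units: 0.8 mm is 0.032.

Emit:
{"name": "move_tool", "arguments": {"increments": [{"d": [0,0,0.032],"jaw": 26},{"d": [0,0,0.032],"jaw": 26},{"d": [0,0,0.032],"jaw": 26}]}}

```text
time: 31.68
tool_pos: [634.6, -247.2, 28.4]
tcp_rot: [-180.0, -0.0, 87.0]
ft_force: [-0.1, -0.5, -1.0]
finger_gap: 31.3
grip_force: 40.4
```

Emit:
{"name": "move_tool", "arguments": {"increments": [{"d": [0,0,0.02],"jaw": 26},{"d": [0,0,0.02],"jaw": 26},{"d": [0,0,0.02],"jaw": 26}]}}

```text
time: 32.05
tool_pos: [634.6, -247.2, 27.9]
tcp_rot: [-180.0, -0.0, 87.0]
ft_force: [1.0, 0.7, -1.3]
finger_gap: 31.0
grip_force: 40.4
```

In the tool's units: 0.5 mm is 0.02.

Emit:
{"name": "move_tool", "arguments": {"increments": [{"d": [0,0,0.02],"jaw": 26},{"d": [0,0,0.02],"jaw": 26},{"d": [0,0,0.02],"jaw": 26}]}}

```text
time: 32.42
tool_pos: [634.7, -247.3, 27.6]
tcp_rot: [180.0, 0.0, 87.0]
ft_force: [-0.9, 0.1, 0.4]
finger_gap: 31.2
grip_force: 40.6
```

Emit:
{"name": "move_tool", "arguments": {"increments": [{"d": [0,0,0.02],"jaw": 26},{"d": [0,0,0.02],"jaw": 26},{"d": [0,0,0.02],"jaw": 26}]}}

```text
time: 32.8
tool_pos: [634.8, -247.3, 27.6]
tcp_rot: [180.0, 0.0, 87.0]
ft_force: [-2.5, 2.6, 4.9]
finger_gap: 30.7
grip_force: 41.1
```

Seated. Releasing, lifting and backing off toward the base for the final look.

In the tool's units: -150 mm is -6, -130 mm is -5.2.

Emit:
{"name": "move_tool", "arguments": {"increments": [{"d": [0,0,-0.016],"jaw": 50},{"d": [0,0,-0.016],"jaw": 50},{"d": [0,0,-0.016],"jaw": 50},{"d": [0,0,-1],"jaw": 50},{"d": [0,0,-2.8],"jaw": 50},{"d": [0,0,-5.2],"jaw": 50},{"d": [0,-2,-6],"jaw": 50},{"d": [0,-4,-6],"jaw": 50}]}}

```text
time: 33.8
tool_pos: [535.6, -242.8, 180.2]
tcp_rot: [179.7, 0.2, 87.0]
ft_force: [0.6, 0.6, 0.6]
finger_gap: 50.0
grip_force: 0.0
```

Emit:
{"name": "move_tool", "arguments": {"increments": [{"d": [-1.2,-1.6,0],"jaw": 50},{"d": [-2.4,-3.2,0],"jaw": 50},{"d": [-3.6,-4.4,0],"jaw": 50},{"d": [-4.4,-5.2,0],"jaw": 50},{"d": [-4.4,-5.2,0],"jaw": 50},{"d": [-4.4,-5.2,0],"jaw": 50}]}}

```text
time: 34.55
tool_pos: [399.5, -344.8, 177.0]
tcp_rot: [180.0, -0.0, 87.0]
ft_force: [0.4, -0.1, 0.7]
finger_gap: 49.7
grip_force: 0.0
```

```bash
python3 - <<'E'
from meas import *
S=snap('scene','s7.png'); snap('top','t7.png')
cv2.imwrite('pics/c9.png',cv2.resize(S['pixels'][120:340,80:440],(800,489),interpolation=cv2.INTER_CUBIC))
T=S; S0=cv2.imread('pics/scene0.png')
E
```

```text
(no output)
```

View pics/c9.png

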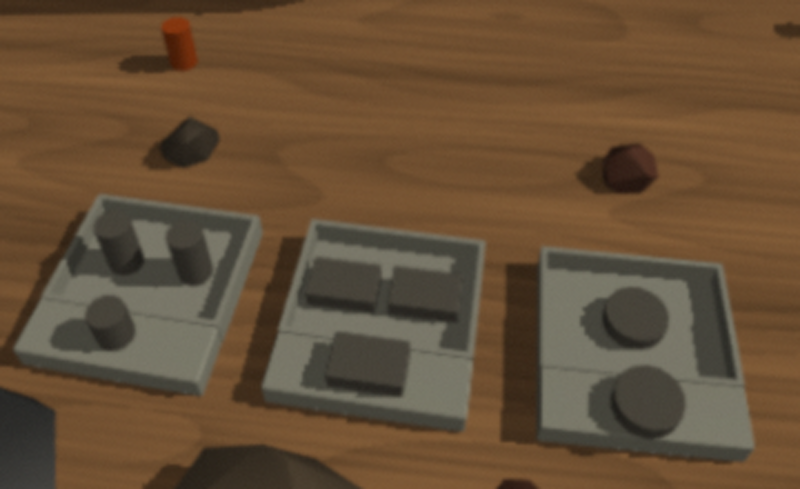

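View pics/t7.png

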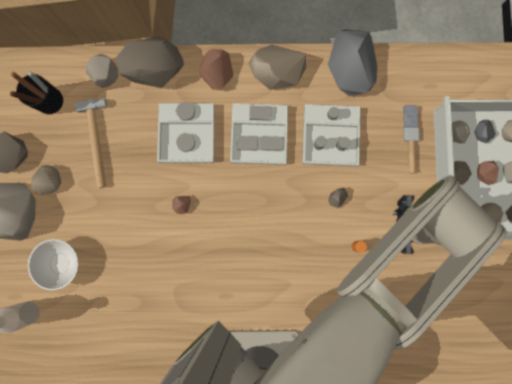

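All five stones are in the right trays: cores upright at top-view px (320,143) and (344,143), slabs flat at (247,143) and (271,143), and the disc flat at (186,143). The rough stones at (181,204) and (338,197) and the orange piece have not moved.

```bash
python3 -c "
from bench import workorder
print(workorder.hand_in())"
```

```text
the job is handed in; nothing more can be done
None
```

I put all five stones in their matching trays, cores upright, slabs and disc flat, with the rough stones and orange look-alike left where they were, and handed the job in at about 35 s; no verdict came back.

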